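# Empty the last rock sugar from a screw-cap shaker

## Robot

A 6-joint arm with a two-finger parallel gripper is mounted at the origin on the work surface. World frame = base frame: x ahead of the robot, y to its left, z up, the work surface at z = 0. Lengths are in m, angles in degrees, forces in N, time in s.
With the tool pointing down it reaches from about 0.375 to 0.75 m from the base axis. Payload 9 kg.
Tool frame: the origin (TCP) lies where the fingers leave the gripper's body, on its centre line; the fingertips stand 73 mm ahead of it and the grasp point (between the pads) lies 54 mm ahead of it (robot.tip_reach is the distance from the TCP to the fingertips, in m); z points along the fingers, y is the line along which they close (so a half turn about z gives the same grasp; the last joint's range is limited). The gripper opens to 85 mm and grips with 20 to 120 N. Pads are 22 mm wide; open, the fingers measure 114 mm over their backs; the gripper's body (76 mm by 85 mm) begins 54 mm behind the grasp point. The pads swing forward as they close: fully open they stand 13 mm farther back than shut.
Start: joints at [-83.52, 5.964, 5.575, 89.605, 0, 77.527], TCP at [0.195, -0.567, 0.304] pointing down, gripper open.
Joint ranges: [-171.21, 171.21], [-48.23, 106.86], [-62.78, 66.21], [-105.2, 120.99], [-86.42, 89.51], [-180, 180]. Speed limits (degrees/s): [127.2, 127.2, 147.25, 180, 180, 180].

## Interface

Orientations are given as [roll, pitch, yaw] about the fixed x, y, z axes, in that order (R = Rz(yaw) Ry(pitch) Rx(roll)).
In Python, from plant import robot gives the robot as it stands. Calls block until the motion is done:
- robot.move_pose(position, orientation): joint-space move of the TCP to a pose.
- robot.line_to(position, vel=0.15, rotation=None, guard=None): straight line of the TCP; rotation=None keeps the orientation; vel is the mean speed in m/s. With guard (N) it stops when the force on the tool has changed by that much, and returns True; else False.
- robot.goto_joints(angles): joint-space move.
- robot.set_gripper(opening): finger opening in m; the grip force is fixed at half the most; returns when the fingers have stopped.
- robot.pause(seconds).
- robot.ik(position, orientation): joint angles nearest the present ones, or None.
- robot.observe(): the state.
- robot.grab_frame(name): name is "scene" or "top" or "wrist"; returns the picture (480x640x3 uint8, blue, green, red); there is no depth.
- robot.get_calibration(name): a dict with "vertical_fov" (degrees; the focal length in pixels is half the picture's height over the tangent of half this angle, whatever the lens; pixels are square), "cx", "cy" (the principal point, pixels), "rvec" (rotation vector, rad) and "tvec" (3), from world to camera coordinates, as OpenCV has them. Camera axes: x right, y down, z forward; pixel columns grow to the right and rows downward; lengths in m; the calibration is good to about 2 mm. A picture is of the moment at which its call begins: read the wrist's pose just before it. get_calibration takes no time and is no camera call; for the wrist camera it gives the pose at the moment of the call.
A pose or a line that the arm cannot do raises robot.IKError and nothing moves.
- robot.job_done(): hands the job in; it is judged then, once.
The state is a dict: "time": time; "q": joint angles; "qvel": joint speeds; "joint_torque": joint torques, N m; "tool_pos": TCP position; "tcp_rot": TCP orientation; "ft_force": force on the tool from outside, world axes, zero at the start; "torque": the same for the moment, N m; "gripper_width": finger opening in m; "gripper_force": force on a finger pad.
Only numpy, scipy, OpenCV 4.12 (cv2) and the standard library are available. Lean on these libraries where they do the work, as an engineer would, in place of code of your own. Each camera call takes 0.05 s, during which the arm holds its last target. There are 200 camera calls.

## Task

The last three lumps of rock sugar in the shaker are too big for the holes of its cap. Unscrew the perforated cap and tip all three lumps into the steel bowl; set the cap down flat and the empty jar upright on the grey washing-up tray, gently, without dropping them. Leave the bowl standing and the other things on the bench where they are.

Things in the scene. Friction and masses are not known exactly. Their poses are not given: they have to be found in the camera images.
- rack: dark wooden spice block, 98 x 300 x 34 mm, fixed, with three square wells in a row along its y axis, 96 mm apart (y = -96, 0, +96 mm), each 60 mm wide and 27 mm deep. Origin at the centre of its underside, z up. The shaker stands in one well; a white stoppered jar and a round tin, at most 77 mm high above the bench, stand in the others, their sides 37 mm or more from the shaker's
- jar_mid (a point): the shaker's clear jar, about 250 g: square body 58 x 58 mm, 74 mm high, then a round neck (51 mm outside, rim at 94 mm). This point is on its axis, 47 mm above its underside; z points to the mouth, x and y are square to the flat sides and parallel to the block's. Its foot stands 27 mm deep in a well, 1 mm free all round, so there it turns at most 2 degrees
- jar_mouth (a point): centre of the jar's mouth, 47 mm wide inside, at the neck's rim 47 mm above jar_mid along the jar's z; same axes. On the neck, 8 to 16 mm below the rim and out to 58 mm across, are two thread ramps, on opposite sides, that hold the cap's two lugs down
- jar: the jar as a whole (see jar_mid): its origin is the centre of its underside, same axes
- cap_mid (a point): the perforated steel screw cap, 60 g: 66 mm across at its 9 mm high top rim, 64 mm below that, 26 mm high. This point is on its axis, 13 mm above its lower edge; z points out through the holes. Screwed on, it lies 4 mm below the jar's rim. It unscrews counter-clockwise seen from above by 52 to 72 degrees (75 to 90 is safe), turns easily, then lifts straight off; clockwise it jams
- cap: the cap as a whole (see cap_mid): its origin is the centre of its lower edge, same axes
- lump0_mid (a point): centre of a lump of brown rock sugar, roundish, about 21 x 20 x 17 mm, 10 g, at the bottom of the jar; slippery, so that it comes out of the open jar once the mouth points some 25 degrees below level
- lump1_mid (a point): another lump, as lump0
- lump2_mid (a point): another lump, as lump0
- bowl: round steel mixing bowl, loose, 450 g, 170 mm across at its rim, 65 mm high, inner floor 4 mm up. Origin at the centre of its underside, z up
- tray: grey plastic washing-up tray, fixed, 260 x 180 mm (x, y), floor 4 mm thick, rim 22 mm high and 4 mm thick; empty at the start. Origin at the centre of its underside, z up
- herb_jar: white square jar with wooden stopper in the spice block, 58 x 58 x 66 mm: a bystander. Origin at its underside
- salt_tin: round aluminium tin in the spice block, 58 mm across, 70 mm high: a bystander. Origin at its underside
- ramekin: white ramekin on the bench in front of the block, 80 mm across, 42 mm high: a bystander. Origin at its underside
- spoon: steel spoon lying on the bench in front of the block: a bystander. Origin at mid length, underside
Things that resemble listed ones, but are neither listed nor needed, are in the scene too. Of the things like the cap, leave any that is green; of the rest the larger one is meant. What is shaped like the jar but red is not meant.

How it is judged (in metres and radians):
On the way, in this order (a step that is already met when the one before it is completed fails the run):
1. the cap is off the jar, well clear of its mouth, the lumps still in the jar (distance between cap_mid and jar_mouth above 0.06 m and distance between each of lump0_mid, lump1_mid, lump2_mid and jar_mid below 0.06 m), for 0.1 s.
2. all three lumps are in the bowl (z of lump0_mid in the frame of bowl between 0 and 0.06 m and horizontal distance between each of lump0_mid, lump1_mid, lump2_mid and bowl below 0.07 m and z of lump1_mid in the frame of bowl between 0 and 0.06 m and z of lump2_mid in the frame of bowl between 0 and 0.06 m), for 0.2 s.
At the end, for the whole second after the job is handed in: All three lumps rest in the bowl (within 70 mm of its axis, below its rim), which stands upright on the bench; the jar stands upright (within about 6 degrees) on the tray's floor and the cap lies flat on the tray's floor, either way up (within about 7 degrees); all at rest (all of step 2 and angle between each of bowl, jar_mid's own z axis and vertical below 0.1 rad and x of jar_mid in the frame of tray between -0.126 and 0.126 m and y of jar_mid in the frame of tray between -0.086 and 0.086 m and z of jar_mid in the frame of tray below 0.056 m and x of cap_mid in the frame of tray between -0.126 and 0.126 m and y of cap_mid in the frame of tray between -0.086 and 0.086 m and z of cap_mid in the frame of tray below 0.022 m and (angle between cap_mid's own z axis and vertical below 0.12 rad or angle between cap_mid's own z axis and vertical above 3.02 rad) and linear speed of bowl below 0.02 m/s); the robot touches nothing.
It fails at once if one of the other things on the bench or in the block was shifted by more than 50 mm or knocked over (distance of any of herb_jar, salt_tin, ramekin, spoon from where it was at the start of the episode above 0.05 m or angle between any of herb_jar, salt_tin, ramekin, spoon's own z axis and vertical above 0.5 rad).
It fails at once if the bowl was tipped over (angle between bowl's own z axis and vertical above 0.6 rad).
It fails at once if the jar or the cap was let go more than 20 mm above the tray's floor ((contact force between the fingers and jar below 0.05 N and horizontal distance between jar_mid and tray below 0.13 m and z of jar_mid in the frame of tray above 0.071 m) or (contact force between the fingers and cap below 0.05 N and horizontal distance between cap_mid and tray below 0.13 m and z of cap_mid in the frame of tray above 0.037 m)).
It also fails if it takes over 64 s, if anything falls off the work surface, if the arm or the gripper's body presses on something with over 40 N, if the wrist force passes 120 N, or if a joint passes its speed limit or range.

## Working session

There is one attempt and no reset: what is moved stays moved. The work goes in short steps, each a Python script; the robot and the scene stay as the last script left them, time stands still between calls to the robot, and variables do not carry over. Pictures are saved under pics/ and viewed, at most 10 in all, crops included, and the job is handed in when it is done.

```bash
ls; mkdir -p pics; python3 - <<'E'
from plant import robot
import cv2
for n in ("scene","top"):
    cv2.imwrite(f"pics/{n}0.png",robot.grab_frame(n)); c=robot.get_calibration(n); print(n,c)
print(robot.observe()["time"])
E
```

```text
pics
scene {'vertical_fov': 50.16399543063981, 'cx': 321.24689279427224, 'cy': 240.70403595790182, 'rvec': array([ 1.07288411,  2.29992744, -1.10219944]), 'tvec': array([ 0.35047108, -0.21530477,  1.38705893])}
top {'vertical_fov': 47.18983317381527, 'cx': 325.1737911863731, 'cy': 234.02085953597182, 'rvec': array([ 2.14934161, -2.09887635,  0.16566909]), 'tvec': array([0.01563095, 0.5812954 , 1.12218091])}
0.1
```

View pics/top0.png

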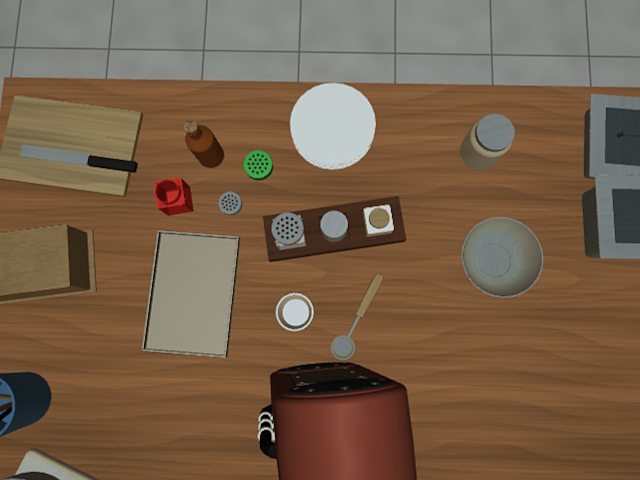

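View pics/scene0.png

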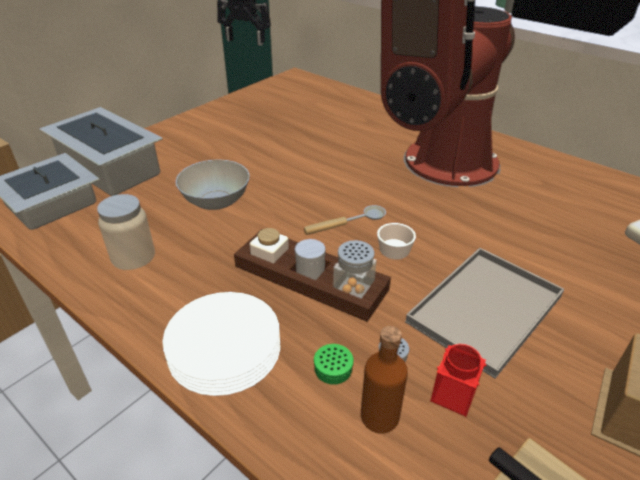

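Candidates, top view. For the cap:
- steel cap on the clear jar in the block (288,229): large, chosen
- small steel cap (230,203): the smaller one, not meant
- green cap (258,165): leave

For the jar:
- clear jar under the cap (290,240), with the lumps visible in the scene view at (352,286): chosen
- red one (173,197): not meant

The bowl is at (502,257), the tray at (190,293), the ramekin at (295,312) and the tin and herb jar at (334,226) and (378,220).

```bash
cat > h.py <<'E'
import numpy as np, cv2
from plant import robot
from scipy.spatial.transform import Rotation as R
def cam(c):
    f=240/np.tan(np.radians(c["vertical_fov"]/2)); K=np.array([[f,0,c["cx"]],[0,f,c["cy"]],[0,0,1]])
    return K,cv2.Rodrigues(np.array(c["rvec"],float))[0],np.array(c["tvec"],float)
def ray(c,px,z):
    K,Rm,t=cam(c); o=-Rm.T@t; d=Rm.T@np.linalg.inv(K)@np.array([px[0],px[1],1.]); return o+d*(z-o[2])/d[2]
def proj(c,p):
    K,Rm,t=cam(c); v=K@(Rm@np.array(p,float)+t); return v[:2]/v[2]
E
python3 - <<'E'
from h import *
im=cv2.imread("pics/top0.png"); c=robot.get_calibration("top")
hsv=cv2.cvtColor(im,cv2.COLOR_BGR2HSV)
def blob(m,roi):
    x0,y0,x1,y1=roi; k=np.zeros_like(m); k[y0:y1,x0:x1]=m[y0:y1,x0:x1]
    k=cv2.morphologyEx(k,cv2.MORPH_CLOSE,np.ones((5,5)))
    cs=cv2.findContours(k,cv2.RETR_EXTERNAL,cv2.CHAIN_APPROX_NONE)[0]; return max(cs,key=cv2.contourArea)
grey=((hsv[...,1]<75)*255).astype(np.uint8); dark=((hsv[...,2]<75)*255).astype(np.uint8)
capm=((hsv[...,1]<40)*255).astype(np.uint8)
def quad(cn,z,n):
    b=cv2.boxPoints(cv2.minAreaRect(cn)); ctr=cv2.minAreaRect(cn)[0]
    P=[ray(c,p,z)[:2] for p in b]; print(n,np.round(ctr),np.round(ray(c,ctr,z),4),"sides",np.linalg.norm(P[1]-P[0]).round(3),np.linalg.norm(P[2]-P[1]).round(3),"dirs",[np.degrees(np.arctan2(*(P[i+1]-P[i])[::-1])).round(1) for i in(0,1)], np.round(P,3).tolist())
def circ(cn,z,n):
    e=cv2.fitEllipse(cn); print(n,np.round(e,1) if 0 else e,ray(c,e[0],z).round(4),"dia",np.mean(e[1])*np.linalg.norm(ray(c,(e[0][0]+1,e[0][1]),z)-ray(c,e[0],z)))
quad(blob(dark,(255,190,415,270)),.034,"rack")
tr=cv2.convexHull(blob(grey,(135,225,245,362))); quad(tr,.022,"tray")
circ(cv2.convexHull(blob(grey,(450,205,556,305))),.065,"bowl")
circ(blob(capm,(268,208,306,243)),.110,"cap")
circ(cv2.convexHull(blob(capm,(270,285,320,338))),.042,"ramekin")
o=robot.observe(); print(o["tool_pos"],o["tcp_rot"])
crop=np.hstack([cv2.resize(im[190:275,255:415],None,fx=4,fy=4,interpolation=2)]); cv2.imwrite("pics/crop0.png",crop)
E
```

```text
rack [334. 229.] [0.596  0.0113 0.034 ] sides 0.301 0.102 dirs [np.float64(-80.0), np.float64(-171.6)] [[0.62, 0.168], [0.672, -0.129], [0.572, -0.144], [0.521, 0.149]]
tray [190. 293.] [0.4499 0.3169 0.022 ] sides 0.265 0.189 dirs [np.float64(-1.6), np.float64(-94.9)] [[0.327, 0.413], [0.593, 0.406], [0.576, 0.217], [0.313, 0.232]]
bowl ((501.9443054199219, 256.90435791015625), (79.21212768554688, 83.43379211425781), 127.94368743896484) [ 0.5382 -0.34    0.065 ] dia 0.1685362835559774
cap ((287.86004638671875, 228.5424041748047), (31.483688354492188, 35.0539665222168), 114.068603515625) [0.58   0.1043 0.11  ] dia 0.06756474633297223
ramekin ((294.2752380371094, 311.6112365722656), (37.64955139160156, 38.383811950683594), 23.25929832458496) [0.4155 0.0903 0.042 ] dia 0.07986859070769806
[ 0.19486775 -0.56725516  0.30320743] [-1.79933629e+02 -1.32543168e-02  1.89532253e+01]
```

View pics/crop0.png

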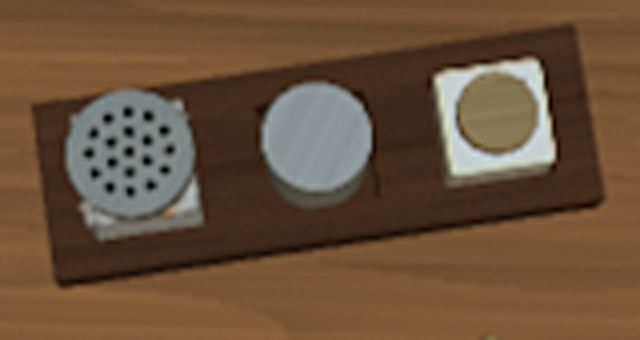

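The close crop shows the large steel perforated cap at (128,153), sitting on the clear square jar in the left well. The choice is confirmed, so next I check reachability.

```bash
cat >> h.py <<'E'
JAR=np.array([0.580,0.1045]); BOWL=np.array([0.538,-0.340]); TH=30; GZ=0.064
def down(yaw): return [180,0,yaw]
def side(al,th,phi=0,flip=1):
    a,t=np.radians([al,th]); z=np.array([np.cos(a)*np.cos(t),np.sin(a)*np.cos(t),-np.sin(t)]); y=flip*np.array([-np.sin(a),np.cos(a),0])
    return R.from_matrix(np.c_[np.cross(y,z),y,z])*R.from_euler('z',phi,degrees=True)
def eul(r): return r.as_euler('xyz',degrees=True).tolist()
def tcp(g,r,off=0.054): return np.asarray(g)-off*r.as_matrix()[:,2]
def pour(al,thp,phi,m,flip,L=0.037,thg=TH):
    r=side(al,thp,phi,flip); zt=side(0,thg,0,flip).as_matrix().T@[0,0,1]
    M=r.as_matrix(); return np.asarray(m)-M@(np.array([0,0,.054])+L*zt), r, M@zt
E
python3 - <<'E'
from h import *
f=lambda q: None if q is None else np.round(q,0).tolist()
for y in range(-180,180,45): print("cap",y,f(robot.ik([*JAR,.158],down(y))))
print("captray",f(robot.ik([.385,.32,.078],down(0))))
for fl in(1,-1):
  for th in (20,30,40):
    r=side(9,th,0,fl); g=[*JAR,GZ]; print("jar",fl,th,f(robot.ik(tcp(g,r),eul(r))),f(robot.ik(tcp(g,r,.16),eul(r))),f(robot.ik(tcp(g,r)+[0,0,.15],eul(r))))
  r=side(31,30,0,fl); print("tray",f(robot.ik(tcp([.515,.313,.061],r),eul(r))))
  for al in (-32,-60,0):
   for thp in(0,20):
    for ph in(-150,-90,90,150):
     p,r,z=pour(al,thp,ph,[*BOWL,.09],fl); print("pour",fl,al,thp,ph,p.round(3),z.round(2),f(robot.ik(p,eul(r))))
E
```

```text
cap -180 [-2.0, 6.0, -10.0, 74.0, 0.0, -2.0]
cap -135 [-2.0, 6.0, -10.0, 74.0, 0.0, -47.0]
cap -90 [-2.0, 6.0, -10.0, 74.0, 0.0, -92.0]
cap -45 [-2.0, 6.0, -10.0, 74.0, 0.0, -137.0]
cap 0 [-2.0, 6.0, -10.0, 74.0, 0.0, 178.0]
cap 45 [-2.0, 6.0, -10.0, 74.0, 0.0, 133.0]
cap 90 [-2.0, 6.0, -10.0, 74.0, 0.0, 88.0]
cap 135 [-2.0, 6.0, -10.0, 74.0, 0.0, 43.0]
captray [25.0, -6.0, -31.0, 66.0, 0.0, -155.0]
jar 1 20 None None None
jar 1 30 None None None
jar 1 40 None None None
tray None
pour 1 -32 0 -150 [ 0.499 -0.335  0.118] [-0.19  0.63 -0.75] None
pour 1 -32 0 -90 [ 0.491 -0.348  0.09 ] [0.03 1.   0.  ] None
pour 1 -32 0 90 [ 0.525 -0.294  0.09 ] [-0.88 -0.47  0.  ] None
pour 1 -32 0 150 [ 0.516 -0.308  0.118] [-0.65 -0.1  -0.75] None
pour 1 -32 20 -150 [ 0.509 -0.341  0.128] [-0.39  0.75 -0.53] None
pour 1 -32 20 -90 [ 0.493 -0.349  0.102] [0.06 0.98 0.17] None
pour 1 -32 20 90 [ 0.527 -0.295  0.102] [-0.86 -0.49  0.17] None
pour 1 -32 20 150 [ 0.526 -0.314  0.128] [-0.85  0.02 -0.53] None
pour 1 -60 0 -150 [ 0.506 -0.317  0.118] [ 0.13  0.65 -0.75] None
pour 1 -60 0 -90 [ 0.492 -0.325
[... 2369 characters left out ...]
0.53] None
pour -1 0 0 -150 [ 0.503 -0.356  0.118] [-0.5   0.43 -0.75] [-69.0, 12.0, -59.0, -72.0, 69.0, 30.0]
pour -1 0 0 -90 [ 0.503 -0.372  0.09 ] [-0.5   0.87  0.  ] [-70.0, 21.0, -54.0, -75.0, 70.0, 90.0]
pour -1 0 0 90 [ 0.503 -0.308  0.09 ] [-0.5  -0.87  0.  ] [-67.0, 16.0, -62.0, -78.0, 67.0, -90.0]
pour -1 0 0 150 [ 0.503 -0.324  0.118] [-0.5  -0.43 -0.75] None
pour -1 0 20 -150 [ 0.514 -0.356  0.128] [-0.73  0.43 -0.53] [-66.0, -19.0, -59.0, 3.0, 59.0, -8.0]
pour -1 0 20 -90 [ 0.505 -0.372  0.102] [-0.47  0.87  0.17] [-68.0, -13.0, -57.0, 1.0, 61.0, 49.0]
pour -1 0 20 90 [ 0.505 -0.308  0.102] [-0.47 -0.87  0.17] None
pour -1 0 20 150 [ 0.514 -0.324  0.128] [-0.73 -0.43 -0.53] None
```

```bash
python3 - <<'E'
from h import *
f=lambda q: None if q is None else np.round(q,0).astype(int).tolist()
for th in (20,30,40):
  for fl in (1,-1):
    r=side(-81,th,0,fl); g=[*JAR,GZ]; print("jar",fl,th,[f(robot.ik(p,eul(r))) for p in(tcp(g,r),tcp(g,r,.16),tcp(g,r)+[0,0,.15])])
fl=1
for al in range(-180,180,30):
    r=side(al,30,0,fl); q=robot.ik(tcp([.515,.313,.061],r),eul(r)); 
    if q is not None: print("tray",al,f(q),f(robot.ik(tcp([.515,.313,.181],r),eul(r))))
for al in range(-180,180,20):
   for thp in(0,10,20,30):
     for sg in (1,-1):
       Q=[]
       for ph in(0,60,90,120,150):
         p,r,z=pour(al,thp,sg*ph,[*BOWL,.095],fl); Q.append(f(robot.ik(p,eul(r))))
       if all(q is not None for q in Q): print("pour",al,thp,sg,z.round(2),Q[0],Q[-1])
E
```

```text
jar 1 20 [[23, 43, 10, 90, -66, 126], [31, 54, 28, 110, -61, 140], [23, 33, 13, 103, -66, 126]]
jar -1 20 [[23, 43, 10, 90, -66, -54], [31, 54, 28, 110, -61, -40], [23, 33, 13, 103, -66, -54]]
jar 1 30 [[21, 33, 2, 79, -58, 113], [29, 41, 18, 97, -55, 126], [21, 24, 7, 93, -58, 113]]
jar -1 30 [[21, 33, 2, 79, -58, -67], [29, 41, 18, 97, -55, -54], [21, 24, 7, 93, -58, -67]]
jar 1 40 [[19, 24, -4, 73, -49, 105], [26, 29, 10, 89, -47, 115], [19, 17, 4, 88, -49, 105]]
jar -1 40 [[19, 24, -4, 73, -49, -75], [26, 29, 10, 89, -47, -65], [19, 17, 4, 88, -49, -75]]
tray -90 [38, 68, 50, 119, -43, 147] None
tray -60 [42, 35, 4, 79, -58, 113] [42, 28, 8, 90, -58, 113]
tray -30 [41, -2, -41, 22, -55, 56] [41, -13, -37, 37, -55, 56]
tray 90 [-7, 10, -26, 66, 59, -104] [-7, 1, -22, 79, 59, -104]
tray 120 [-3, 43, 13, 103, 47, -142] [-3, 35, 15, 113, 47, -142]
pour -140 20 -1 [ 0.83  0.14 -0.53] [-23, 73, 53, 121, -57, 146] [-24, 62, 41, 120, -58, -5]
pour -140 30 1 [ 0.34  0.85 -0.4 ] [-24, 60, 39, 106, -51, 134] [-27, 55, 37, 107, -53, -79]
pour -140 30 -1 [ 0.9   0.19 -0.4 ] [-24, 60, 39, 106,
[... 3271 characters left out ...]
 4, 95, 63, -135] [-67, 32, -1, 96, 64, 18]
pour 40 20 -1 [-0.83 -0.14 -0.53] [-69, 41, 4, 95, 63, -135] [-66, 36, 5, 97, 64, 79]
pour 40 30 1 [-0.34 -0.85 -0.4 ] [-67, 31, -2, 84, 56, -122] [-65, 23, -6, 85, 57, 32]
pour 40 30 -1 [-0.9  -0.19 -0.4 ] [-67, 31, -2, 84, 56, -122] [-64, 27, 0, 85, 57, 93]
pour 60 20 1 [ 0.01 -0.85 -0.53] [-65, 62, 33, 119, 50, -154] [-64, 53, 25, 120, 51, -3]
pour 60 30 1 [-0.03 -0.92 -0.4 ] [-64, 51, 25, 107, 46, -143] [-63, 43, 18, 108, 47, 8]
pour 60 30 -1 [-0.78 -0.48 -0.4 ] [-64, 51, 25, 107, 46, -143] [-61, 48, 25, 109, 48, 70]<sys>:0: UserWarning: Gimbal lock detected. Setting third angle to zero since it is not possible to uniquely determine all angles.
```

```bash
python3 - <<'E'
from h import *
robot.move_pose([*JAR,.30],down(135))
c=robot.get_calibration("wrist"); im=robot.grab_frame("wrist"); cv2.imwrite("pics/w1.png",im)
o=robot.observe(); print(o["time"],np.round(o["q"],1),o["tool_pos"])
print("cap px expected",proj(c,[*JAR,.110]))
E
```

```text
2.8833 [-2.6  4.   3.1 89.1 -0.  42.5] [0.5801454  0.10377033 0.29996565]
cap px expected [317.28005969 228.34696522]
```

View pics/w1.png

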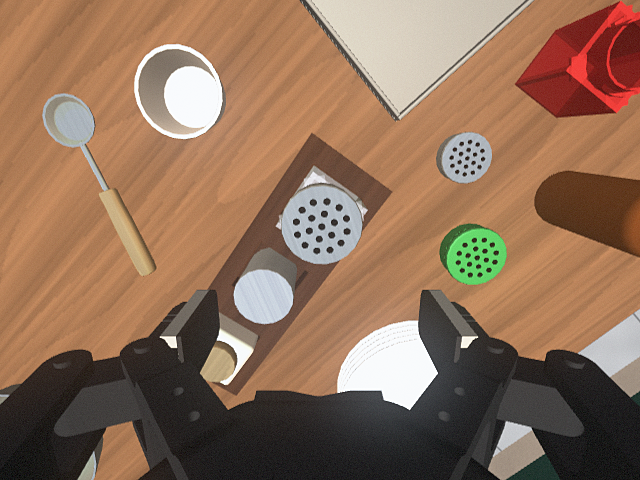

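The wrist view shows the chosen cap at about (322,224), 4 to 5 px from where I expected it. The rack's left corners are at (313,134) and (391,191). I'll refine the cap position and yaw from these, then grip and unscrew.

```bash
python3 - <<'E'
from h import *
im=cv2.imread("pics/w1.png"); c=robot.get_calibration("wrist"); hsv=cv2.cvtColor(im,cv2.COLOR_BGR2HSV)
m=((hsv[...,1]<60)&(hsv[...,2]>110)).astype(np.uint8)*255; k=np.zeros_like(m); cv2.circle(k,(322,224),46,255,-1); m&=k
m=cv2.morphologyEx(m,cv2.MORPH_OPEN,np.ones((3,3)))
g=cv2.HoughCircles(cv2.GaussianBlur(cv2.cvtColor(im,6),(5,5),0)[150:300,250:400],cv2.HOUGH_GRADIENT,1,200,param1=100,param2=15,minRadius=36,maxRadius=46)[0][0]
px=g[:2]+[250,150]; P=ray(c,px,.110); print(g[2],px,P)
a,b=ray(c,(313,134),.034),ray(c,(391,191),.034); print("left edge",a,b,np.degrees(np.arctan2(*(b-a)[1::-1])))
e=ray(c,(235,394),.034); print("far long edge dir",np.degrees(np.arctan2(*(b-e)[1::-1]))-90, "left mid",(a+b)/2)
c2=robot.get_calibration("top"); print("bias check cap from top",ray(c2,(287.86,228.54),.110))
E
```

```text
39.9 [321.5 223.5] [0.57955456 0.10969656 0.11      ]
left edge [0.525957   0.15279095 0.034     ] [0.61912629 0.16889158 0.034     ] 9.804479753386962
far long edge dir 9.676958899948119 left mid [0.57254164 0.16084127 0.034     ]
bias check cap from top [0.57997638 0.10430387 0.11      ]
```

```bash
sed -i 's/JAR=np.array(\[0.580,0.1045\])/JAR=np.array([0.580,0.108])/' h.py; python3 - <<'E'
from h import *
robot.line_to([*JAR,.215],vel=.2)
c=robot.get_calibration("wrist"); im=robot.grab_frame("wrist"); e=proj(c,[*JAR,.110]); x,y=e.astype(int)
K,_,t=cam(c); g=cv2.GaussianBlur(cv2.cvtColor(im,6),(5,5),0)
x0,y0=max(x-130,0),max(y-130,0)
h=cv2.HoughCircles(g[y0:y+130,x0:x+130],cv2.HOUGH_GRADIENT,1,300,param1=100,param2=15,minRadius=50,maxRadius=100)[0][0]
px=h[:2]+[x0,y0]; P=ray(c,px,.110); print(e,px,h[2],P)
cv2.circle(im,tuple(px.astype(int)),int(h[2]),(0,0,255),1); cv2.imwrite("pics/w2.png",im)
print(robot.observe()["time"])
E
```

```text
[316.02473094 268.34875367] [316.5 262.5] 57.4 [0.57774176 0.11064192 0.11      ]
3.5083
```

View pics/w2.png

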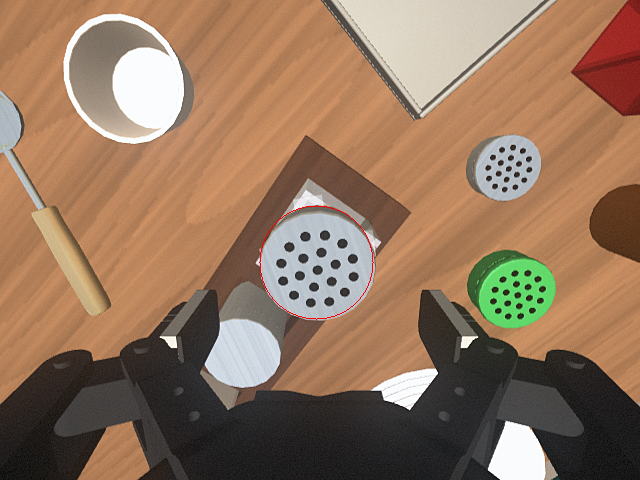

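The red circle fits the cap rim, centred at (317,263). It is well centred between the fingers along the closing direction.

```bash
sed -i 's/JAR=np.array(\[0.580,0.108\])/JAR=np.array([0.5785,0.1095])/' h.py; python3 - <<'E'
from h import *
robot.line_to([*JAR,.154],vel=.1,guard=15)
robot.set_gripper(.055); o=robot.observe(); print(o["time"],o["gripper_width"],o["gripper_force"],np.round(o["ft_force"],1),o["tool_pos"])
q=np.array(o["q"]); 
for k in range(4):
    q[5]-=20.5; robot.goto_joints(q.tolist())
o=robot.observe(); print(o["time"],np.round(o["q"],1),np.round(o["ft_force"],1),np.round(o["torque"],2),o["gripper_width"],o["tcp_rot"])
p=np.array(o["tool_pos"]); robot.line_to((p+[0,0,.02]).tolist(),vel=.05)
o=robot.observe(); print(np.round(o["ft_force"],1),o["gripper_width"])
robot.line_to((p+[0,0,.13]).tolist(),vel=.15)
o=robot.observe(); print(o["time"],np.round(o["ft_force"],1),o["gripper_width"],o["gripper_force"])
cv2.imwrite("pics/s1.png",np.vstack([robot.grab_frame("scene")[150:400,200:600]]))
E
```

```text
4.6083 0.06405003560319215 66.21943830046803 [-2.2 -1.   7.7] [0.57915272 0.10936918 0.15554612]
6.3417 [ -2.    5.5 -10.3  74.   -0.1 -38.8] [-3.5 -5.6  6.2] [-1.4   0.78 -0.02] 0.0639384071645757 [-1.79810201e+02  6.19429085e-02 -1.43193754e+02]
[ 0.1 -0.3 -0.1] 0.06381872968968087
7.7917 [-0.2 -0.1 -1.4] 0.06407419268484368 66.51938473340124
```

View pics/s1.png

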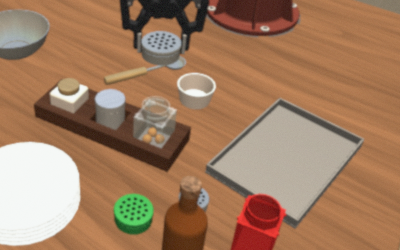

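The cap is off, hanging in the gripper at (160,45), with the open jar at (155,120) and the lumps still inside. Next I set the cap on the tray.

```bash
python3 - <<'E'
from h import *
C=[.385,.32]
robot.move_pose([*C,.20],down(-143))
robot.line_to([*C,.092],vel=.15)
print(robot.line_to([*C,.071],vel=.02,guard=4))
o=robot.observe(); print(o["time"],o["tool_pos"],np.round(o["ft_force"],1))
robot.set_gripper(.085); robot.line_to([*C,.2],vel=.2)
c=robot.get_calibration("wrist"); cv2.imwrite("pics/w3.png",robot.grab_frame("wrist")); print(proj(c,[*C,.03]),robot.observe()["time"])
# check jar grasp poses
J=[*JAR,GZ]; r=side(-80.3,TH); 
for p in (tcp(J,r,.17)+[0,0,.10],tcp(J,r,.17),tcp(J,r),tcp(J,r)+[0,0,.15]): print(p.round(3),np.round(robot.ik(p,eul(r)),0))
E
```

```text
True
10.6417 [0.384855   0.31994022 0.07556352] [-0.4 -2.1  5.1]
[317.390823   235.72838993] 11.8167
[0.554 0.255 0.249] [ 30.  37.  23. 108. -54. 127.]
[0.554 0.255 0.149] [ 30.  41.  19.  99. -54. 127.]
[0.571 0.156 0.091] [ 22.  32.   1.  79. -58. 113.]
[0.571 0.156 0.241] [ 22.  24.   7.  93. -58. 113.]
```

View pics/w3.png

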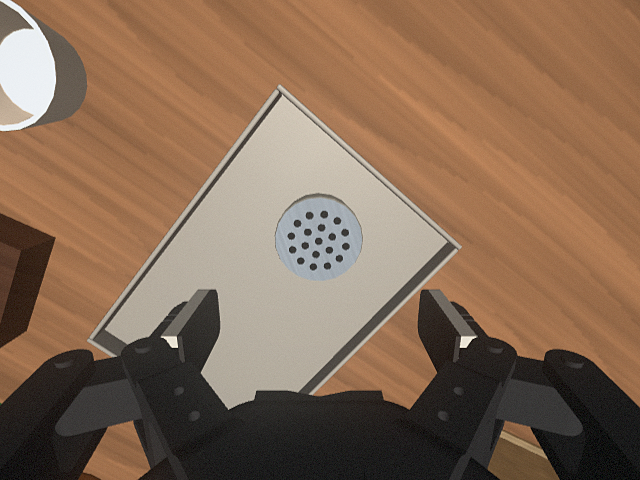

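The cap lies flat in the tray at (318,238). Now the jar: a side grasp from the block's free end, pitched 30°.

```bash
python3 - <<'E'
from h import *
J=[*JAR,GZ]; r=side(-80.3,TH)
robot.move_pose((tcp(J,r,.17)+[0,0,.06]).tolist(),eul(r))
robot.line_to(tcp(J,r,.17).tolist(),vel=.2)
print(robot.line_to(tcp(J,r).tolist(),vel=.08,guard=12))
o=robot.observe(); print(o["time"],o["tool_pos"],tcp(J,r),np.round(o["ft_force"],1))
robot.set_gripper(.045); o=robot.observe(); print(o["gripper_width"],o["gripper_force"],np.round(o["ft_force"],1))
p=np.array(o["tool_pos"]); robot.line_to((p+[0,0,.04]).tolist(),vel=.06); print(np.round(robot.observe()["ft_force"],1))
robot.line_to((p+[0,0,.15]).tolist(),vel=.15); o=robot.observe()
print(o["time"],o["gripper_width"],np.round(o["ft_force"],1),np.round(o["q"],0))
cv2.imwrite("pics/s2.png",robot.grab_frame("scene")[100:400,150:600])
E
```

```text
False
15.95 [0.57071082 0.15594998 0.09122996] [0.57062053 0.15559679 0.091     ] [-0.1  0.2  0.1]
0.05749892936328307 64.05619740486145 [1.4 2.8 1.3]
[-1.   0.1 -3.9]
18.025 0.057632149680293655 [-1.1 -0.9 -2.4] [ 22.  24.   7.  93. -58. 113.]
```

View pics/s2.png

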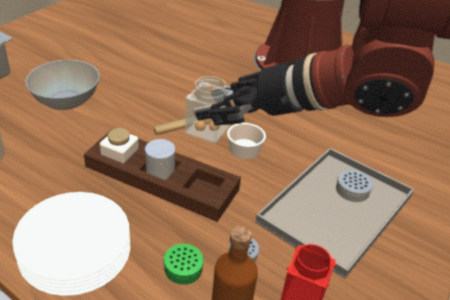

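The jar is in the gripper at (205,105) with the lumps at its bottom. Now I carry it to the bowl and pour.

```bash
python3 - <<'E'
from h import *
m0=BOWL-.02*np.array([.9,.35]); al=-110
W=[(30,0,.25),(15,-65,.20),(15,-75,.11)]+[(15,-p,.105) for p in (90,100,110,120,130,140,150,158)]
Q=[]
for th,ph,z in W:
    p,r,zz=pour(al,th,ph,[*m0,z],1); q=robot.ik(p.tolist(),eul(r)); Q.append(q); print(ph,p.round(3),zz.round(2),np.round(q,0))
Q=np.array(Q); assert np.abs(np.diff(Q,axis=0)).max()<90
for i,q in enumerate(Q):
    robot.goto_joints(q.tolist())
    if i>4: robot.pause(.15)
robot.pause(.6)
o=robot.observe(); print(o["time"],o["gripper_width"],np.round(o["ft_force"],1))
a=robot.grab_frame("scene")[100:300,100:400]; cv2.imwrite("pics/s3.png",cv2.resize(a,None,fx=2,fy=2))
cv2.imwrite("pics/t3.png",robot.grab_frame("top"))
E
```

```text
0 [ 0.536 -0.303  0.24 ] [0. 0. 1.] [-23.   9. -10.  66. -60.  84.]
-65 [ 0.506 -0.302  0.196] [0.87 0.1  0.48] [-22.  10. -20.  54. -75.  18.]
-75 [ 0.503 -0.302  0.111] [0.93 0.11 0.35] [-22.  17. -22.  44. -75.   8.]
-90 [ 0.502 -0.304  0.114] [0.98 0.16 0.13] [-22.  16. -22.  44. -75.  -8.]
-100 [ 0.502 -0.305  0.12 ] [ 0.98  0.2  -0.02] [-22.  16. -23.  44. -75. -18.]
-110 [ 0.502 -0.307  0.125] [ 0.96  0.25 -0.16] [-22.  15. -23.  44. -75. -29.]
-120 [ 0.504 -0.309  0.13 ] [ 0.91  0.3  -0.29] [-22.  15. -22.  44. -75. -39.]
-130 [ 0.507 -0.311  0.134] [ 0.84  0.36 -0.41] [-23.  15. -22.  44. -75. -50.]
-140 [ 0.51  -0.314  0.138] [ 0.75  0.42 -0.51] [-23.  15. -21.  44. -75. -60.]
-150 [ 0.514 -0.316  0.141] [ 0.64  0.49 -0.6 ] [-23.  15. -21.  44. -75. -70.]
-158 [ 0.518 -0.318  0.143] [ 0.54  0.54 -0.65] [-23.  16. -20.  44. -75. -78.]
25.15 0.057624398834297624 [-0.3  0.5 -1.5]
```

View pics/s3.png

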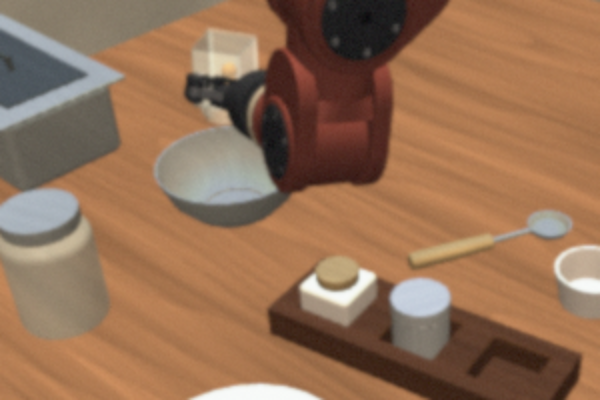

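The scene crop shows the tilted jar at (225,70) over the bowl, with a brown spot still inside it at (230,70). I'll count the lumps by colour mask and check the pose.

```bash
python3 - <<'E'
from h import *
o=robot.observe(); print(o["tool_pos"],np.round(o["q"],1),o["tcp_rot"])
p,r,z=pour(-110,15,-158,[*(BOWL-.02*np.array([.9,.35])),.105],1); print("want",eul(r))
s0=cv2.imread("pics/scene0.png"); print("lump colours",[cv2.cvtColor(s0,cv2.COLOR_BGR2HSV)[y,x].tolist() for x,y in((352,286),(347,285),(358,287),(352,281))])
M=R.from_euler('xyz',o["tcp_rot"],degrees=True).as_matrix(); zt=side(0,TH).as_matrix().T@[0,0,1]
tp=np.array(o["tool_pos"]); g=tp+.054*M[:,2]
for n in("scene","top"):
    c=robot.get_calibration(n); im=robot.grab_frame(n)
    mo,bo=proj(c,g+.037*M@zt),proj(c,g-.057*M@zt); print(n,"mouth px",mo,"base px",bo,"bowl",proj(c,[*BOWL,.01]),"grasp",proj(c,g))
    h=cv2.cvtColor(im,cv2.COLOR_BGR2HSV); m=(((h[...,0]>8)&(h[...,0]<20)&(h[...,1]>100)&(h[...,2]>150))*255).astype(np.uint8)
    x,y=proj(c,[*BOWL,.06]).astype(int); X0,X1,Y0,Y1=x-60,x+60,y-80,y+50
    k=np.zeros_like(m);k[Y0:Y1,X0:X1]=m[Y0:Y1,X0:X1]
    a=cv2.connectedComponentsWithStats(k); print([(s[4],ce.round(0).tolist(),cv2.mean(h,(a[1]==i+1).astype(np.uint8))[:3]) for i,(s,ce) in enumerate(zip(a[2][1:],a[3][1:])) if 6<s[4]<400])
print(o["time"])
E
```

```text
[ 0.51783309 -0.31790345  0.14290739] [-22.7  15.6 -19.8  44.5 -74.8 -78.5] [-125.56668693  -63.57741322 -167.36567571]
want [-125.57544188213917, -63.584421279924705, -167.3563910728753]
lump colours [[15, 101, 136], [16, 129, 201], [16, 132, 199], [16, 140, 204]]
scene mouth px [213.37523011 158.39520717] base px [212.45718213 120.22950689] bowl [214.53077937 197.23539223] grasp [213.01057012 143.23532009]
[(np.int32(19), [214.0, 134.0], (17.105263157894736, 105.89473684210526, 225.78947368421052))]
top mouth px [511.78858957 263.36285003] base px [550.14354179 287.0870874 ] bowl [494.31627639 260.25528136] grasp [526.29378033 272.3349532 ]
[(np.int32(101), [530.0, 279.0], (17.702970297029704, 123.83168316831683, 180.9009900990099)), (np.int32(29), [540.0, 284.0], (17.310344827586206, 121.62068965517241, 175.55172413793105)), (np.int32(16), [544.0, 286.0], (18.0, 120.875, 191.875))]
25.25
```

The lumps are still in the jar. It is tilted onto a corner, so the shoulder holds them back. Rolling on to 180° puts them on a flat face with the mouth steeper.

```bash
cat >> h.py <<'E'
def lumps():
    for n in("scene","top"):
        c=robot.get_calibration(n); im=robot.grab_frame(n); h=cv2.cvtColor(im,cv2.COLOR_BGR2HSV)
        m=(((h[...,0]>8)&(h[...,0]<22)&(h[...,1]>95)&(h[...,2]>110))*255).astype(np.uint8)
        pb=proj(c,[*BOWL,.01]); x,y=pb.astype(int); k=np.zeros_like(m); k[y-80:y+40,x-45:x+60]=m[y-80:y+40,x-45:x+60]
        a=cv2.connectedComponentsWithStats(k); print(n,"bowl",pb.round(0),[(int(s[4]),ce.round(0).tolist()) for s,ce in zip(a[2][1:],a[3][1:]) if 6<s[4]<500])
E
python3 - <<'E'
from h import *
d=np.array([.34,.94]); m0=BOWL-.025*d
for th,ph,z in [(15,-165,.12),(15,-173,.125),(15,-180,.13),(12,-180,.135),(8,-180,.14),(5,-182,.145)]:
    p,r,zz=pour(-110,th,ph,[*m0,z],1); q=robot.ik(p.tolist(),eul(r)); print(ph,p.round(3),zz.round(2),None if q is None else np.round(q,0))
    if q is not None: robot.goto_joints(list(q)); robot.pause(.2)
robot.pause(.4)
lumps(); M=r.as_matrix(); g=p+.054*M[:,2]
for n in("scene","top"): c=robot.get_calibration(n); print(n,"mouth",proj(c,g+.037*zz),"base",proj(c,g-.057*zz))
print(robot.observe()["time"])
E
```

```text
-165 [ 0.531 -0.336  0.159] [ 0.45  0.58 -0.68] [-24.  15. -18.  42. -75. -90.]
-173 [ 0.535 -0.338  0.165] [ 0.34  0.63 -0.7 ] [-24.  16. -17.  43. -75. -98.]
-180 [ 0.538 -0.339  0.17 ] [ 0.24  0.66 -0.71] [ -24.   16.  -17.   44.  -75. -104.]
-180 [ 0.539 -0.337  0.174] [ 0.23  0.63 -0.74] [ -23.   16.  -17.   41.  -78. -106.]
-180 [ 0.54  -0.335  0.177] [ 0.21  0.58 -0.79] [ -23.   16.  -19.   35.  -82. -110.]
-182 [ 0.542 -0.333  0.18 ] [ 0.17  0.55 -0.82] [ -23.   15.  -22.   26.  -84. -119.]
scene bowl [215. 197.] [(147, [231.0, 119.0]), (22, [204.0, 199.0]), (22, [214.0, 199.0])]
top bowl [494. 260.] [(28, [524.0, 225.0]), (16, [478.0, 253.0])]
scene mouth [203.09466351 142.02912308] base [188.74373614 101.32571876]
top mouth [526.82165199 256.24019593] base [571.1082731  259.99513501]
28.6417
```

```bash
python3 - <<'E'
from h import *
o=robot.observe(); p=np.array(o["tool_pos"]); robot.line_to((p+[0,.0,.10]).tolist(),vel=.2)
lumps(); a=robot.grab_frame("scene")[60:240,130:330]; b=robot.grab_frame("top")[180:320,430:590]
M=R.from_euler('xyz',o["tcp_rot"],degrees=True).as_matrix(); zt=side(0,TH).as_matrix().T@[0,0,1]; g=np.array(robot.observe()["tool_pos"])+.054*M[:,2]
for n in("scene","top"): c=robot.get_calibration(n); print(n,"mouth",proj(c,g+.037*M@zt),"base",proj(c,g-.057*M@zt))
A=cv2.resize(a,(400,360),interpolation=2); B=cv2.resize(b,(400,350),interpolation=2); B=cv2.copyMakeBorder(B,0,10,0,0,0)
cv2.imwrite("pics/m4.png",np.hstack([A,B])); print(robot.observe()["time"])
E
```

```text
scene bowl [215. 197.] [(22, [204.0, 199.0]), (22, [214.0, 199.0])]
top bowl [494. 260.] [(95, [539.0, 214.0]), (158, [545.0, 236.0]), (27, [496.0, 247.0]), (55, [479.0, 250.0]), (55, [489.0, 254.0])]
scene mouth [197.0719346  100.81111622] base [181.84329564  57.34068632]
top mouth [546.01781981 249.26845416] base [596.83535913 252.80603656]
29.4917
```

View pics/m4.png

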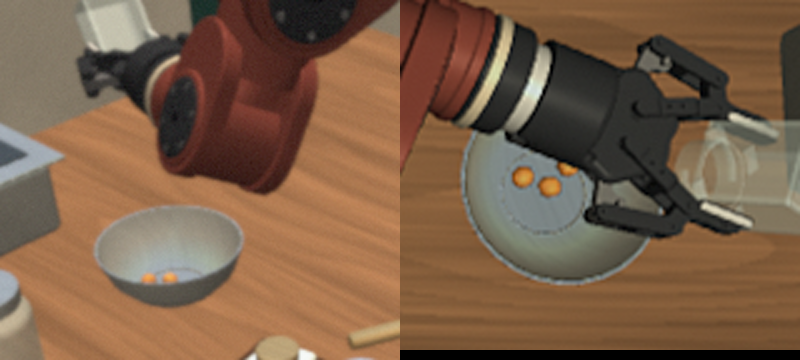

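All three lumps are in the bowl, at (523,177), (550,186) and (567,167) in the right half of the picture, and the jar is empty. Now I turn the jar upright and put it on the tray.

```bash
python3 - <<'E'
from h import *
q0=np.array(robot.observe()["q"])
for th,ph,z in [(15,-110,.27),(30,0,.27)]:
    p,r,zz=pour(-110,th,ph,[*BOWL,z],1); q=robot.ik(p.tolist(),eul(r)); print(np.round(q,0)); robot.goto_joints(list(q))
T=np.array([.515,.313,.061]); r=side(-45,TH)
ps=[tcp(T+[0,0,h],r) for h in (.12,.012,-.004)]; qs=[robot.ik(p.tolist(),eul(r)) for p in ps]; print([np.round(q,0) if q is not None else None for q in qs])
robot.goto_joints(list(qs[0])); robot.line_to(ps[1].tolist(),vel=.12)
print(robot.line_to(ps[2].tolist(),vel=.015,guard=4)); o=robot.observe(); print(o["time"],o["tool_pos"],ps[2],np.round(o["ft_force"],1),o["gripper_width"])
E
```

```text
[-21.   8. -12.  66. -75. -24.]
[-22.  12.  -4.  71. -60.  87.]
[array([ 42.,   7., -15.,  63., -60.,  85.]), array([ 42.,  15., -19.,  52., -60.,  85.]), array([ 42.,  16., -19.,  50., -60.,  85.])]
True
36.7333 [0.48184239 0.34606124 0.08996146] [0.48193189 0.34606811 0.084     ] [-1.   0.9  4.6] 0.0573057375714693
```

```bash
python3 - <<'E'
from h import *
r=side(-45,TH); p=np.array(robot.observe()["tool_pos"])
print(robot.line_to((p-[0,0,.0015]).tolist(),vel=.01,guard=8)); print(robot.observe()["tool_pos"],np.round(robot.observe()["ft_force"],1))
robot.set_gripper(.085); p=np.array(robot.observe()["tool_pos"])
robot.line_to((p-.13*r.as_matrix()[:,2]).tolist(),vel=.1)
robot.line_to((p-.13*r.as_matrix()[:,2]+[0,0,.1]).tolist(),vel=.2); robot.pause(.5)
# check via masks: jar differences vs. predicted outline, cap, bystanders
T=[.515,.313]; s0=cv2.imread("pics/scene0.png"); s=robot.grab_frame("scene"); t=robot.grab_frame("top"); t0=cv2.imread("pics/top0.png")
for n,im,i0 in(("scene",s,s0),("top",t,t0)):
    c=robot.get_calibration(n); D=(cv2.absdiff(im,i0).max(2)>25).astype(np.uint8)
    cv2.imwrite(f"pics/{n}_end.png",im)
    for nm,pt in(("jar base",[*T,.004]),("jar rim",[*T,.098]),("cap",[.385,.32,.017]),("ramekin",[.4155,.09,.02])):
        x,y=proj(c,pt).astype(int); print(n,nm,x,y,"changed",D[max(y-12,0):y+12,x-12:x+12].mean().round(2))
    x,y=proj(c,[*T,.05]).astype(int); k=np.zeros_like(D);k[y-50:y+45,x-40:x+40]=D[y-50:y+45,x-40:x+40]
    a=cv2.connectedComponentsWithStats(cv2.morphologyEx(k,cv2.MORPH_CLOSE,np.ones((7,7)))); i=1+np.argmax(a[2][1:,4]); print("jar blob",a[2][i],a[3][i], "minrect",cv2.minAreaRect(cv2.findNonZero((a[1]==i).astype(np.uint8))))
    q=[proj(c,[T[0]+dx,T[1]+dy,z]) for z,w in((.004,.041),(.078,.041)) for dx,dy in((w,0),(-w,0),(0,w),(0,-w))]+[proj(c,[T[0]+dx,T[1]+dy,.098]) for dx in(-.025,.025) for dy in(-.025,.025)]
    print("expected bbox",np.min(q,0).round(),np.max(q,0).round())
lumps(); print(robot.observe()["time"])
E
```

```text
False
[0.4822576  0.34624593 0.08995116] [-5.4 -1.8  9.7]
scene jar base 467 326 changed 0.2
scene jar rim 477 288 changed 0.25
scene cap 503 284 changed 0.73
scene ramekin 394 242 changed 0.0
jar blob [ 445  271   66   65 2276] [479.3668717  302.45079086] minrect ((480.25750732421875, 304.4171447753906), (56.04047775268555, 73.07154846191406), 75.17352294921875)
expected bbox [447. 274.] [498. 340.]
top jar base 196 264 changed 0.54
top jar rim 184 258 changed 0.48
top cap 187 323 changed 0.93
top ramekin 295 311 changed 0.0
jar blob [171 240  45  41 862] [190.33990719 259.14733179] minrect ((192.05545043945312, 260.3628234863281), (35.8157844543457, 30.919780731201172), 48.57633590698242)
expected bbox [168. 240.] [215. 283.]
scene bowl [215. 197.] [(22, [204.0, 199.0]), (22, [214.0, 199.0])]
top bowl [494. 260.] [(218, [469.0, 192.0]), (26, [547.0, 196.0]), (49, [497.0, 246.0]), (53, [479.0, 250.0]), (53, [490.0, 254.0])]
40.175
```

```bash
python3 -c "
from plant import robot
print(robot.job_done())"
```

```text
the job is handed in; nothing more can be done
None
```

I handed the job in at about 40 s of the 64 s limit. The three lumps are in the bowl, the cap lies flat on the tray, and the jar appears to be standing upright beside it, judged only by its outline matching in two camera views. No verdict came back.

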